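# Put the sample glasses back in their case

## Robot

A 6-joint arm with a two-finger parallel gripper is mounted at the origin on the work surface. World frame = base frame: x ahead of the robot, y to its left, z up, the work surface at z = 0. Lengths are in m, angles in rad, forces in N, time in s.
With the tool pointing down it reaches from about 0.375 to 0.9 m from the base axis. Payload 3.1 kg.
Tool frame: the origin (TCP) lies at the very end of the fingers, on their centre line; the grasp point (between the pads) lies 19 mm behind it; z points along the fingers, y is the line along which they close (so a half turn about z gives the same grasp; the last joint's range is limited). The gripper opens to 87 mm and grips with 3 to 60 N. Pads are 19 mm wide; open, the fingers measure 117 mm over their backs; the gripper's body (75 mm by 190 mm) begins 51 mm behind the grasp point.
Start: joints at [0.967, 0.527, 1.433, -0, 1.181, -0.178], TCP at [0.258, 0.569, 0.223] pointing down, gripper open.
Joint ranges: [-3.08, 3.08], [-0.75, 2.2], [0.22, 2.44], [-1.43, 4.57], [0, 2.65], [-2.85, 2.85]. Speed limits (rad/s): [2.79, 2.79, 3.14, 3.14, 3.14, 3.14].

## Interface

Orientations are given as a rotation vector (axis times angle).
In Python, from station import r gives the robot as it stands.
- The arm moves only by the shell command python3 -m jog 'ROWS' [OPENING] [FORCE]. ROWS is JSON, a list that holds one entry, the list of rows, each a list of 6 numbers: the shift along the tool's x, y, z normalised to -1 to 1, where 1 is 3 cm, then the turn, a rotation vector about the tool's x, y, z normalised to -1 to 1, where 1 is 5 degrees. A call has 1 to 20 rows; each row shifts and turns the commanded pose from where the row before left it, along the tool's axes as they then stand; what a row does not reach is not made up. A row lasts 1/8 s, in which the tool goes at most 62.5 mm and 10.7 degrees, less where a joint would pass 70% of its speed; a pose out of reach is approached as far as the arm can. A call with a number of a shift or a turn outside -1 to 1 is refused whole. A call with a gripper value outside its range is refused whole. OPENING is the opening, from -1 (shut) to 1 (fully open), set as the call begins (- or left out, the last holds). The fingers move at their own pace and stop on an object; FORCE is the grip in N (left out, the last holds). Time passes only in rows, so rows that do not move let the fingers close. It gives the time, the measured TCP pose, the force, the opening and the grip force at its end, in the units of the state.
- r.state(): the state, without advancing time (a new reading comes with each control period).
- r.capture(name): name is "scene" or "top"; returns the picture (420x560x3 uint8, red, green, blue); there is no depth.
- r.camera_params(name): a dict with "fov_y" (degrees; the focal length in pixels is half the picture's height over the tangent of half this angle, whatever the lens; pixels are square), "cx", "cy" (the principal point, pixels), "eye" and "attitude" of the camera in the world. Camera axes: x right, y down, z forward; pixel columns grow to the right and rows downward; lengths in m; the calibration is good to about 2 mm. A picture is of the moment at which its call begins. camera_params takes no time and is no camera call.
- r.sign_off(): hands the job in; it is judged then, once.
The state is a dict: "time": time; "joints": joint angles; "qvel": joint speeds; "joint_torque": joint torques, N m; "tcp_pos": TCP position; "eef_rot": TCP orientation; "force": force on the tool from outside, world axes, zero at the start; "torque": the same for the moment, N m; "opening": finger opening in m; "grip_force": force on a finger pad.
Only numpy, scipy, OpenCV 4.12 (cv2) and the standard library are available. Lean on these libraries where they do the work, as an engineer would, in place of code of your own. Each camera call takes 0.05 s, during which the arm holds its last target. There are 200 camera calls.

## Task

Lift the lid of the wooden sample case until it rests on its stop, then return every sample glass standing loose on the bench (not the tumblers in the crate), mouth down as it stands now, to its own compartment, the one whose card shows that glass's footprint; with all of them standing in place and the lid still fully open, shut the lid completely. The glass is delicate: grip it with the lightest grip that carries it (20 to 30 N, never over 50 N), set it down rather than drop it, and leave the other things on the bench where they are.

Things in the scene. Friction and masses are not known exactly. Their poses are not given: they have to be found in the camera images.
- case: fixed low wooden tray, 204 mm (x) by 256 mm (y), walls 24 mm high, floor 8 mm thick; 2 x 3 compartments, each 70 mm (x) by 76 mm (y), divider tops 18 mm above the bench; compartment centres at x = -51 and +25, y = -82, 0, +82 mm; a solid 42 mm ledge between far row and hinge. Origin: centre of the underside, on the bench; x points away from the robot to the hinge side, z up
- case_lid (a joint): angle of the deep lid (42 mm deep, 204 x 256 mm, 0.3 kg), hinged along the case's far rim: 0 is shut, 1.66 rad is fully open on its stop, a little past vertical; may start slightly ajar; stiff hinge (0.55 N m of friction): the lid stays where it is left and must be led all the way both ways
- lid_handle (a point): middle of the steel bar handle on the lid's front: bar 10 mm thick, 100 mm long along the case's y, held at its ends 36 mm off the lid's front face; about 52 mm above the bench when shut, 261 mm when open, then standing on top. Can be pinched from above across the bar, fingers opened about 30 mm, and turns between the fingers as the lid swings
- lid_hinge (a point): a point on the hinge axis, at the middle of the case's far rim, 24 mm above the bench, does not move; shut, the handle lies 240 mm in front of it (towards the case's -x) and 28 mm above it
- glass_large_round: sample glass of dark blue cut glass standing mouth down on the bench, round, 52 mm across, 48 mm tall, about 177 g, straight-sided and gripped like a solid block; origin: centre of its underside, z up. May be absent
- glass_small_round: sample glass of dark blue cut glass standing mouth down on the bench, round, 36 mm across, 46 mm tall, about 125 g, straight-sided and gripped like a solid block; origin: centre of its underside, z up. May be absent
- glass_large_square: sample glass of dark blue cut glass standing mouth down on the bench, square, 46 x 46 mm, 48 mm tall, about 156 g, straight-sided and gripped like a solid block; origin: centre of its underside, z up. May be absent
- glass_small_square: sample glass of dark blue cut glass standing mouth down on the bench, square, 34 x 34 mm, 46 mm tall, about 120 g, straight-sided and gripped like a solid block; origin: centre of its underside, z up. May be absent
- glass_oblong: sample glass of dark blue cut glass standing mouth down on the bench, oblong, 58 mm along its x by 34 mm along its y, 47 mm tall, about 150 g, straight-sided and gripped like a solid block; origin: centre of its underside, z up. May be absent
- card_large_round: white 68 x 72 mm card lying on the floor of one compartment, with the dark life-size footprint of the large round glass (round, 52 mm across) drawn on it: labels that glass's own compartment. Origin: centre of the compartment floor (8 mm above the bench), axes as the case's. Which compartment it is in changes; the sixth has a blank card
- card_small_round: white 68 x 72 mm card lying on the floor of one compartment, with the dark life-size footprint of the small round glass (round, 36 mm across) drawn on it: labels that glass's own compartment. Origin: centre of the compartment floor (8 mm above the bench), axes as the case's. Which compartment it is in changes; the sixth has a blank card
- card_large_square: white 68 x 72 mm card lying on the floor of one compartment, with the dark life-size footprint of the large square glass (square, 46 x 46 mm) drawn on it: labels that glass's own compartment. Origin: centre of the compartment floor (8 mm above the bench), axes as the case's. Which compartment it is in changes; the sixth has a blank card
- card_small_square: white 68 x 72 mm card lying on the floor of one compartment, with the dark life-size footprint of the small square glass (square, 34 x 34 mm) drawn on it: labels that glass's own compartment. Origin: centre of the compartment floor (8 mm above the bench), axes as the case's. Which compartment it is in changes; the sixth has a blank card
- card_oblong: white 68 x 72 mm card lying on the floor of one compartment, with the dark life-size footprint of the oblong glass (oblong, 58 mm along its x by 34 mm along its y) drawn on it: labels that glass's own compartment. Origin: centre of the compartment floor (8 mm above the bench), axes as the case's. Which compartment it is in changes; the sixth has a blank card
- paste_jar: lidded jar, 60 mm across, 70 mm tall; a bystander, not to be disturbed; origin at its underside
- dressing_stone: grey stone stick, 110 x 28 x 24 mm; a bystander, not to be disturbed; origin at its underside
- spare_wheel: grey grinding wheel lying flat, 76 mm across, 14 mm thick; a bystander, not to be disturbed; origin at its underside
- stiff_brush: brush lying flat; a bystander, not to be disturbed; origin at its underside
- wood_wedge: dark wooden block, 60 x 45 x 30 mm; a bystander, not to be disturbed; origin at its underside
- water_cup: white cup, 70 mm across, 60 mm tall; a bystander, not to be disturbed; origin at its underside
- wheel_wrench: steel wrench lying flat; a bystander, not to be disturbed; origin at its underside
There are look-alikes about, which are no part of the job. What is shaped like the glass_small_square but green is not meant. Leave any green look-alike of the glass_large_round alone.

How it is judged:
On the way, in this order (a step that is already met when the one before it is completed fails the run):
1. the lid is fully open, resting on its stop (over 1.60 rad) (value of joint case_lid above 1.6 rad), for 0.3 s.
2. every glass present stands in its own compartment while the lid is fully open (value of joint case_lid above 1.6 rad and horizontal distance between glass_large_round and card_large_round below 0.034 m and z of glass_large_round in the frame of card_large_round between -0.006 and 0.006 m and angle between each of glass_large_round, glass_small_round, glass_large_square, glass_small_square, glass_oblong's own z axis and vertical below 0.12 rad and linear speed of each of glass_large_round, glass_small_round, glass_large_square, glass_small_square, glass_oblong below 0.03 m/s and horizontal distance between glass_small_round and card_small_round below 0.034 m and z of glass_small_round in the frame of card_small_round between -0.006 and 0.006 m and horizontal distance between glass_large_square and card_large_square below 0.034 m and z of glass_large_square in the frame of card_large_square between -0.006 and 0.006 m and horizontal distance between glass_small_square and card_small_square below 0.034 m and z of glass_small_square in the frame of card_small_square between -0.006 and 0.006 m and horizontal distance between glass_oblong and card_oblong below 0.034 m and z of glass_oblong in the frame of card_oblong between -0.006 and 0.006 m), for 0.3 s.
At the end, for the whole second after the job is handed in: the lid is shut (under 0.05 rad) and every glass present stands upright (within 0.12 rad) and at rest on the floor of its own compartment (within 34 mm of the centre of its card) (value of joint case_lid below 0.05 rad and horizontal distance between glass_large_round and card_large_round below 0.034 m and z of glass_large_round in the frame of card_large_round between -0.006 and 0.006 m and angle between each of glass_large_round, glass_small_round, glass_large_square, glass_small_square, glass_oblong's own z axis and vertical below 0.12 rad and linear speed of each of glass_large_round, glass_small_round, glass_large_square, glass_small_square, glass_oblong below 0.03 m/s and horizontal distance between glass_small_round and card_small_round below 0.034 m and z of glass_small_round in the frame of card_small_round between -0.006 and 0.006 m and horizontal distance between glass_large_square and card_large_square below 0.034 m and z of glass_large_square in the frame of card_large_square between -0.006 and 0.006 m and horizontal distance between glass_small_square and card_small_square below 0.034 m and z of glass_small_square in the frame of card_small_square between -0.006 and 0.006 m and horizontal distance between glass_oblong and card_oblong below 0.034 m and z of glass_oblong in the frame of card_oblong between -0.006 and 0.006 m); the robot touches nothing.
It fails at once if a glass is squeezed or struck by the fingers with more than 140 N (both fingers' forces added, so a grip of about 50 N) (contact force between the fingers and glass_large_round above 140 N or contact force between the fingers and glass_small_round above 140 N or contact force between the fingers and glass_large_square above 140 N or contact force between the fingers and glass_small_square above 140 N or contact force between the fingers and glass_oblong above 140 N).
It fails at once if a glass is dropped from a height of several centimetres: it falls free of the fingers at over 0.7 m/s ((height (world z) of glass_large_round above 0.022 m and linear speed of glass_large_round above 0.7 m/s and contact force between the fingers and glass_large_round below 0.05 N) or (height (world z) of glass_small_round above 0.022 m and linear speed of glass_small_round above 0.7 m/s and contact force between the fingers and glass_small_round below 0.05 N) or (height (world z) of glass_large_square above 0.022 m and linear speed of glass_large_square above 0.7 m/s and contact force between the fingers and glass_large_square below 0.05 N) or (height (world z) of glass_small_square above 0.022 m and linear speed of glass_small_square above 0.7 m/s and contact force between the fingers and glass_small_square below 0.05 N) or (height (world z) of glass_oblong above 0.022 m and linear speed of glass_oblong above 0.7 m/s and contact force between the fingers and glass_oblong below 0.05 N)).
It fails at once if another thing on the bench is pushed more than 40 mm from its place (distance of any of paste_jar, dressing_stone, spare_wheel, stiff_brush, wood_wedge, water_cup, wheel_wrench from where it was at the start of the episode above 0.04 m).
Of glass_large_round, glass_small_round, glass_large_square, glass_small_square, glass_oblong only 3 to 5 are there at a start; the rules pass over those that are not, and their reading is None.
At some moment in a run one of glass_large_round, glass_small_round, glass_large_square, glass_small_square, glass_oblong may be knocked a few centimetres aside while the robot is not near it.
It also fails if it takes over 210 s, if anything falls off the work surface, if the arm or the gripper's body presses on something with over 40 N, if the wrist force passes 120 N, or if a joint passes its speed limit or range.

## Working session

There is one attempt and no reset: what is moved stays moved. The work goes in short steps, Python scripts to look and compute and a shell command to move; the robot and the scene stay as the last step left them, time stands still between calls to the robot, and variables do not carry over. Pictures are saved under pics/ and viewed, at most 14 in all, crops included, and the job is handed in when it is done.

```bash
ls; mkdir -p pics; python3 - <<'E'
from station import r
import cv2
for n in("scene","top"):
    im=r.capture(n); cv2.imwrite(f"pics/{n}0.png",im[:,:,::-1]); print(n,r.camera_params(n))
print(r.state())
E
```

```text
pics
scene {'fov_y': 47.00130949499258, 'cx': 276.1163690753721, 'cy': 210.962306616776, 'eye': array([1.00113869, 0.493581  , 1.07578936]), 'attitude': array([-1.10213191, -2.57130313,  0.77574455])}
top {'fov_y': 51.484497830559434, 'cx': 283.89528061918674, 'cy': 205.5499489881603, 'eye': array([0.35341775, 0.01231736, 1.45598978]), 'attitude': array([-2.18286463,  2.14899423, -0.08550423])}
{'time': 0.1, 'joints': array([ 9.66508685e-01,  5.28384208e-01,  1.43376968e+00, -1.52102282e-05,
        1.18139100e+00, -1.78516493e-01]), 'qvel': array([ 0.00019433, -0.00052479, -0.00428307,  0.00010328,  0.00107557,
        0.0003785 ]), 'joint_torque': array([-2.26274251e-04, -4.40989208e+01, -1.77151036e+01,  6.35006838e-02,
        5.33912249e-02, -4.85682858e-05]), 'tcp_pos': array([0.25774752, 0.5686582 , 0.22166415]), 'eef_rot': array([-6.63595734e-01, -3.06995764e+00,  2.84241089e-03]), 'force': array([ 0.27448811,  0.04478353, -0.78526123]), 'torque': array([0.02540842, 0.01345388, 0.01064265]), 'grip_force': 0.0, 'opening': 0.08704854559724974}
```

View pics/scene0.png

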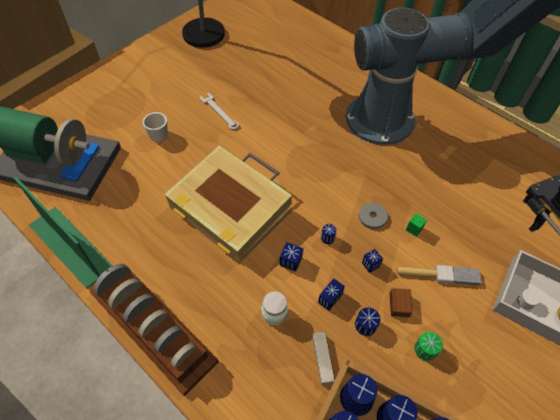

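View pics/top0.png

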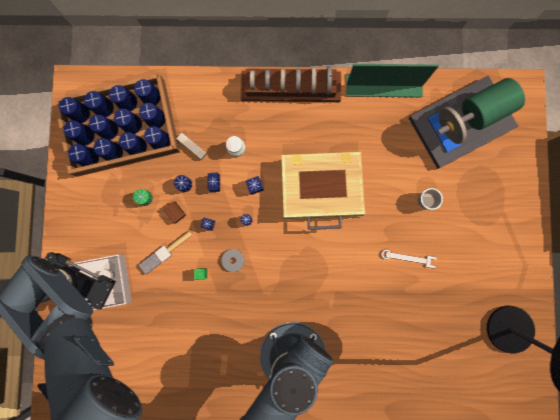

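Scene view: five blue glasses at about (329,234), (291,256), (331,294), (372,261) and (367,321). There are green look-alikes at (417,225) and (429,346), and the lidded case is at (228,200) with its handle at (261,166). Top view: the same glasses are at (246,219), (255,185), (213,182), (208,224) and (183,184). The green ones are at (200,274) and (142,197), and the case is at (323,185).

```bash
cat > h.py <<'E'
import numpy as np, cv2
from scipy.spatial.transform import Rotation as R
from station import r
def cam(n):
    p=r.camera_params(n); f=210/np.tan(np.radians(p['fov_y']/2))
    return f,p['cx'],p['cy'],np.array(p['eye']),R.from_rotvec(p['attitude']).as_matrix()
def cast(n,uv,z):
    f,cx,cy,e,A=cam(n); uv=np.atleast_2d(uv).astype(float)
    d=np.c_[(uv[:,0]-cx)/f,(uv[:,1]-cy)/f,np.ones(len(uv))]@A.T
    return (e+d*((z-e[2])/d[:,2])[:,None])[:,:2]
def proj(n,P):
    f,cx,cy,e,A=cam(n); q=(np.atleast_2d(P)-e)@A
    return np.c_[cx+f*q[:,0]/q[:,2],cy+f*q[:,1]/q[:,2]]
def blue(im):
    a=im.astype(int); return ((a[...,2]>a[...,0]+15)&(a[...,2]>a[...,1]+15)).astype(np.uint8)*255
def glasses(region=lambda x,y:True):
    out={}
    for n in("scene","top"):
        im=r.capture(n); m=cv2.morphologyEx(blue(im),cv2.MORPH_CLOSE,np.ones((5,5)))
        L=[]
        for c in cv2.findContours(m,cv2.RETR_EXTERNAL,cv2.CHAIN_APPROX_NONE)[0]:
            if cv2.contourArea(c)<40: continue
            M=cv2.moments(c); uv=(M['m10']/M['m00'],M['m01']/M['m00'])
            p=cast(n,uv,.023)[0]
            if not region(*p): continue
            b=cast(n,c[:,0,:],.04 if n=="top" else .023).astype(np.float32)
            (_,wh,a)=cv2.minAreaRect(b)
            L.append((p.round(4),np.round(wh,3),round(a,1),np.round(uv,0)))
        out[n]=L
    return out
def axes():
    s=r.state(); return s['tcp_pos'],R.from_rotvec(s['eef_rot']).as_matrix()
def plan(target,yaw=None):
    """tool-frame shift (units of 3cm) and z turn (units of 5deg) to go to target, tool y at world yaw"""
    p,M=axes(); d=M.T@(np.array(target)-p)
    o=f"tcp {p.round(4)} shift units {np.round(d/.03,2)}"
    # tilt correction + turn
    if yaw is not None:
        y0=np.degrees(np.arctan2(M[1,1],M[0,1])); dy=(yaw-y0+90)%180-90
        o+=f" yawY {y0:.1f} tool-z turn units {-dy/5:.2f}"
    print(o," z axis",M[:,2].round(3),"t",r.state()['time'])
E
python3 - <<'E'
from h import *
for n,L in glasses(lambda x,y:.3<x<.75 and -.3<y<.45).items():
    for l in L: print(n,*l)
im={n:r.capture(n) for n in("scene","top")}
for n,(u,v) in {"scene":(228,200),"top":(323,185)}.items():
    h=cv2.cvtColor(im[n],cv2.COLOR_RGB2HSV); print(n,h[v-22 if n=="top" else 170,u],h[300,150])
    m=((h[...,0]>=20)&(h[...,0]<=35)&(h[...,1]>60)&(h[...,2]>100)).astype(np.uint8)*255
    c=max(cv2.findContours(m,cv2.RETR_EXTERNAL,cv2.CHAIN_APPROX_NONE)[0],key=cv2.contourArea)
    print(cv2.contourArea(c)); b=cast(n,c[:,0,:],.066).astype(np.float32)
    q=cv2.minAreaRect(b); print(q, cv2.boxPoints(q).round(3).tolist())
a=cv2.resize(im["scene"][130:350,160:450],None,fx=2.7,fy=2.7,interpolation=cv2.INTER_CUBIC)
cv2.imwrite("pics/crop1.png",a[:,:,::-1])
E
```

```text
scene [0.5578 0.3731] [0.066 0.049] 18.1 [367. 321.]
scene [0.5637 0.2691] [0.072 0.036] 5.3 [330. 293.]
scene [0.4252 0.2852] [0.044 0.049] 74.0 [372. 260.]
scene [0.5552 0.1329] [0.067 0.047] 24.5 [290. 256.]
scene [0.4411 0.1584] [0.054 0.033] 40.4 [328. 233.]
top [0.4247 0.2873] [0.036 0.03 ] 75.1 [207. 224.]
top [0.4407 0.1599] [0.03 0.03] 46.2 [246. 219.]
top [0.5564 0.1356] [0.046 0.044] 19.6 [254. 185.]
top [0.559  0.3746] [0.047 0.05 ] 2.1 [182. 183.]
top [0.5644 0.2722] [0.057 0.033] 1.8 [213. 182.]
scene [ 20 127 201] [15 12 41]
6699.0
((0.5534150004386902, -0.09093363583087921), (0.21564751863479614, 0.26415330171585083), 3.348754405975342) [[0.43799999356269836, 0.03500000014901161], [0.453000009059906, -0.2290000021457672], [0.6690000295639038, -0.2160000056028366], [0.652999997138977, 0.04699999839067459]]
top [ 16 127 228] [ 12 160 187]
1045.0
((0.5545313358306885, -0.08756126463413239), (0.20387773215770721, 0.2581200897693634), 3.4021847248077393) [[0.4449999928474426, 0.03500000014901161], [0.46000000834465027, -0.22200000286102295], [0.6639999747276306, -0.20999999344348907], [0.6489999890327454, 0.04699999839067459]]
```

View pics/crop1.png

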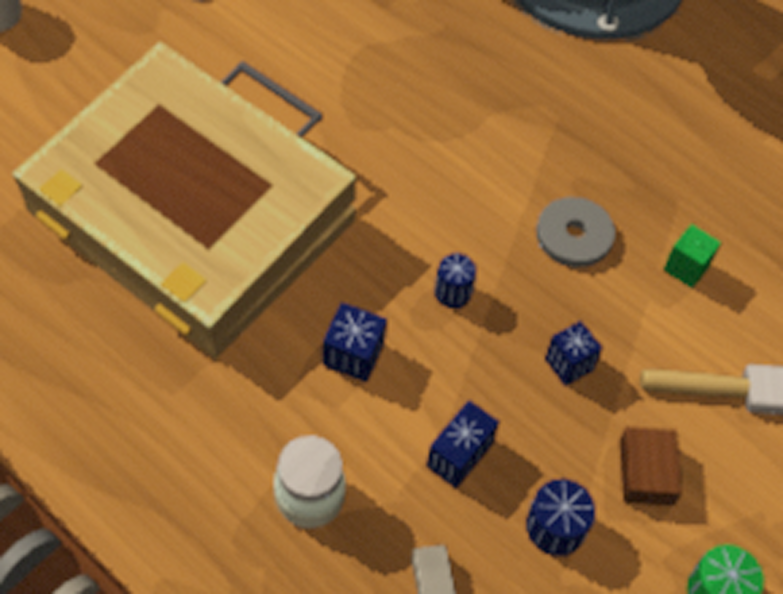

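The crop shows the five dark blue glasses: large square (356,340), small round (456,280), small square (574,352), oblong (464,443) and large round (562,515). The green square (692,255) and green round (730,575) are the look-alikes, so I leave them alone. The lid is nearly shut, with the handle bar from (243,65) to (320,117).

```bash
python3 - <<'E'
from h import *
im=r.capture("top")
t=np.radians(3.4);X=np.array([np.cos(t),np.sin(t)]);C=np.array([.5545,-.0876])
for a in (0,.05,.1,.15):
    f=np.arctan2(28,240)+a; q=C+X*(.102-.2416*np.cos(f)); P=[*q,.024+.2416*np.sin(f)]
    Y=np.array([-X[1],X[0],0])*.05
    print(a,np.round(P,3),proj("scene",[P+Y,P-Y]).round(1).tolist(),proj("top",[P+Y,P-Y]).round(1).tolist())
s=r.capture("scene")
for nm,I,(x0,y0,x1,y1) in(("scene",s,(235,140,290,185)),("top",im,(295,205,355,240))):
    h=cv2.cvtColor(I,cv2.COLOR_RGB2HSV)[y0:y1,x0:x1]
    m=(h[...,1]<70); ys,xs=np.nonzero(m); print(nm,len(xs),xs.min()+x0,xs.max()+x0,ys.min()+y0,ys.max()+y0)
    a=cv2.resize(I[y0:y1,x0:x1],None,fx=10 if nm=="top" else 8,fy=10 if nm=="top" else 8,interpolation=cv2.INTER_CUBIC)
    cv2.imwrite(f"pics/h_{nm}.png",a[:,:,::-1])
a=cv2.imread("pics/h_scene.png");b=cv2.imread("pics/h_top.png");H=max(a.shape[0],b.shape[0]);W=max(a.shape[1],b.shape[1])
o=np.zeros((a.shape[0]+b.shape[0],W,3),np.uint8);o[:a.shape[0],:a.shape[1]]=a;o[a.shape[0]:,:b.shape[1]]=b
print(o.shape);cv2.imwrite("pics/hh.png",cv2.resize(o,None,fx=.8,fy=.8))
k=plan([.42,-.09,.2],3.4)
E
```

```text
0 [ 0.417 -0.096  0.052] [[277.1, 176.3], [249.3, 157.6]] [[308.5, 228.1], [339.6, 226.8]]
0.05 [ 0.418 -0.096  0.064] [[276.8, 173.9], [248.7, 155.2]] [[308.7, 227.5], [340.0, 226.1]]
0.1 [ 0.421 -0.096  0.076] [[276.2, 171.6], [248.0, 152.8]] [[308.8, 226.6], [340.4, 225.2]]
0.15 [ 0.424 -0.095  0.088] [[275.6, 169.5], [247.1, 150.6]] [[308.9, 225.5], [340.8, 224.1]]
scene 103 243 278 154 184
top 89 299 340 214 228
(710, 600, 3)
tcp [0.2581 0.5691 0.2224] shift units [-13.99 -17.78   0.75] yawY 65.6 tool-z turn units 12.44  z axis [-0. -0. -1.] t 0.4
```

View pics/hh.png

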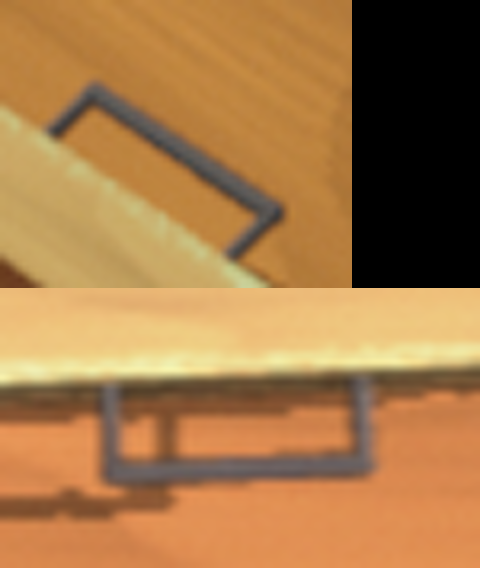

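Handle ends are at scene (250,154) and (278,173), and at top (309,228) and (341,227). That puts the bar middle near (0.416, -0.096, 0.067), about 0.06 rad ajar. Moving over it now.

```bash
python3 -m jog '[[[-0.78,-0.99,0,0,0,0],[-0.78,-0.99,0,0,0,0],[-0.78,-0.99,0,0,0,0],[-0.78,-0.99,0,0,0,0],[-0.78,-0.99,0,0,0,0],[-0.78,-0.99,0,0,0,0],[-0.78,-0.99,0,0,0,0],[-0.78,-0.99,0,0,0,0],[-0.78,-0.99,0,0,0,0],[-0.78,-0.99,0,0,0,0],[-0.78,-0.99,0,0,0,0],[-0.78,-0.99,0,0,0,0],[-0.78,-0.99,0,0,0,0],[-0.78,-0.99,0,0,0,0],[-0.78,-0.99,0,0,0,0],[-0.78,-0.99,0,0,0,0],[-0.78,-0.99,0,0,0,0],[-0.78,-0.99,0,0,0,0]]]' -0.31 25
python3 -m jog '[[[0,0,0,0,0,1],[0,0,0,0,0,1],[0,0,0,0,0,1],[0,0,0,0,0,1],[0,0,0,0,0,1],[0,0,0,0,0,1],[0,0,0,0,0,1],[0,0,0,0,0,1],[0,0,0,0,0,1],[0,0,0,0,0,1],[0,0,0,0,0,1],[0,0,0,0,0,1],[0,0,0,0,0,0.44],[0,0,0,0,0,0],[0,0,0,0,0,0]]]'
python3 -c "
from h import *
plan([.416,-.096,.048],3.4)"
```

```text
time: 2.65
tcp_pos: [0.4212, -0.093, 0.2228]
eef_rot: [0.664, 3.07, -0.0]
force: [-0.0, -0.3, -0.1]
opening: 0.0298
grip_force: 0.0
time: 4.53
tcp_pos: [0.421, -0.0917, 0.2227]
eef_rot: [2.154, 2.287, 0.0]
force: [0.2, -0.2, -0.8]
opening: 0.0301
grip_force: 0.0
tcp [ 0.421  -0.0917  0.2227] shift units [-0.13 -0.18  5.82] yawY 3.4 tool-z turn units 0.01  z axis [ 0. -0. -1.] t 4.525
```

```bash
python3 -m jog '[[[-0.13,-0.18,1,0,0,0],[0,0,1,0,0,0],[0,0,1,0,0,0],[0,0,1,0,0,0],[0,0,1,0,0,0],[0,0,0.4,0,0,0],[0,0,0.4,0,0,0],[0,0,0,0,0,0]]]'
python3 -m jog '[[[0,0,0,0,0,0],[0,0,0,0,0,0],[0,0,0,0,0,0],[0,0,0,0,0,0],[0,0,0,0,0,0]]]' -1 15
python3 - <<'E'
from h import *
for n in("scene",): 
    im=r.capture(n); cv2.imwrite("pics/g1.png",cv2.resize(im[100:260,150:350],None,fx=3,fy=3,interpolation=cv2.INTER_CUBIC)[:,:,::-1])
s=r.state();print(s['tcp_pos'],s['force'],s['opening'])
E
```

```text
time: 5.52
tcp_pos: [0.4157, -0.0959, 0.0483]
eef_rot: [-2.154, -2.286, 0.0]
force: [-0.8, -0.5, 0.5]
opening: 0.0302
grip_force: 0.0
time: 6.15
tcp_pos: [0.4162, -0.096, 0.0487]
eef_rot: [2.154, 2.286, 0.001]
force: [0.2, -0.1, 1.3]
opening: 0.0093
grip_force: 15.0
[ 0.41616559 -0.09601791  0.04869752] [0.97479564 1.39290622 1.46349082] 0.009546446285828238
```

View pics/g1.png

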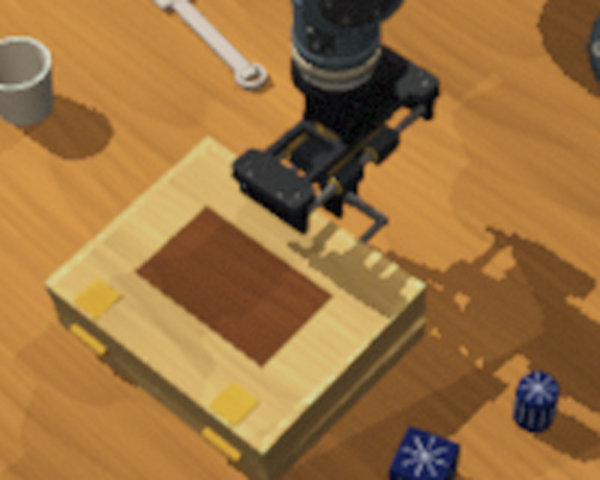

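Pinched: the opening is 9.5 mm on the bar and the lid is unmoved. Next I work out the arc.

```bash
python3 - <<'E'
import numpy as np
f=np.linspace(.182,1.78,21);p=np.c_[-np.cos(f),np.sin(f)]*.2416/.03
d=np.diff(p,axis=0); print([[0,round(a,2),round(-b,2)] for a,b in d])
E
```

```text
[[0, np.float64(0.14), np.float64(-0.63)], [0, np.float64(0.19), np.float64(-0.61)], [0, np.float64(0.24), np.float64(-0.6)], [0, np.float64(0.29), np.float64(-0.58)], [0, np.float64(0.33), np.float64(-0.55)], [0, np.float64(0.37), np.float64(-0.52)], [0, np.float64(0.42), np.float64(-0.49)], [0, np.float64(0.45), np.float64(-0.46)], [0, np.float64(0.49), np.float64(-0.42)], [0, np.float64(0.52), np.float64(-0.38)], [0, np.float64(0.55), np.float64(-0.34)], [0, np.float64(0.57), np.float64(-0.29)], [0, np.float64(0.59), np.float64(-0.24)], [0, np.float64(0.61), np.float64(-0.2)], [0, np.float64(0.63), np.float64(-0.15)], [0, np.float64(0.64), np.float64(-0.1)], [0, np.float64(0.64), np.float64(-0.05)], [0, np.float64(0.64), np.float64(0.01)], [0, np.float64(0.64), np.float64(0.06)], [0, np.float64(0.63), np.float64(0.11)]]
```

```bash
python3 -m jog '[[[0,0.14,-0.63,0,0,0],[0,0.19,-0.61,0,0,0],[0,0.24,-0.6,0,0,0],[0,0.29,-0.58,0,0,0],[0,0.33,-0.55,0,0,0],[0,0.37,-0.52,0,0,0],[0,0.42,-0.49,0,0,0],[0,0.45,-0.46,0,0,0],[0,0,0,0,0,0],[0,0,0,0,0,0]]]' -1 25
```

```text
time: 7.45
tcp_pos: [0.4875, -0.0921, 0.1816]
eef_rot: [-2.154, -2.287, 0.003]
force: [-3.4, -4.2, 5.3]
opening: 0.0089
grip_force: 25.0
```

```bash
python3 -m jog '[[[0,0.49,-0.42,0,0,0],[0,0.52,-0.38,0,0,0],[0,0.55,-0.34,0,0,0],[0,0.57,-0.29,0,0,0],[0,0.59,-0.24,0,0,0],[0,0.61,-0.2,0,0,0],[0,0.63,-0.15,0,0,0],[0,0.64,-0.1,0,0,0],[0,0.64,-0.05,0,0,0],[0,0,0,0,0,0]]]'
python3 -m jog '[[[0,0.64,0.01,0,0,0],[0,0.64,0.06,0,0,0],[0,0.3,0.06,0,0,0],[0,0.3,0.06,0,0,0],[0,0,0,0,0,0],[0,0,0,0,0,0]]]'
```

```text
time: 8.7
tcp_pos: [0.647, -0.0833, 0.2464]
eef_rot: [2.152, 2.284, 0.002]
force: [2.5, -4.1, 1.7]
opening: 0.0092
grip_force: 25.0
time: 9.45
tcp_pos: [0.702, -0.0803, 0.2407]
eef_rot: [2.153, 2.284, -0.0]
force: [3.0, -4.7, 1.1]
opening: 0.009
grip_force: 25.1
```

```bash
python3 -m jog '[[[0,0.12,0.02,0,0,0],[0,0.12,0.02,0,0,0],[0,0,0,0,0,0]]]'; python3 -m jog '[[[0,0.12,0.02,0,0,0],[0,0.12,0.02,0,0,0],[0,0,0,0,0,0]]]'
```

```text
time: 9.82
tcp_pos: [0.7023, -0.0802, 0.2405]
eef_rot: [-2.149, -2.279, 0.018]
force: [-13.6, -5.0, 10.7]
opening: 0.0089
grip_force: 25.2
time: 10.2
tcp_pos: [0.7022, -0.0802, 0.2403]
eef_rot: [-2.141, -2.27, 0.037]
force: [-30.9, -7.1, 22.6]
opening: 0.0091
grip_force: 25.2
```

On the stop: the TCP holds at x = 0.702 while the force rises. I'll relax, release and go up.

```bash
python3 -m jog '[[[0,-0.24,-0.04,0,0,0],[0,-0.24,-0.04,0,0,0],[0,0,0,0,0,0],[0,0,0,0,0,0]]]'
python3 -m jog '[[[0,0,0,0,0,0],[0,0,0,0,0,0],[0,0,0,0,0,0],[0,0,-0.5,0,0,0],[0,0,-1,0,0,0],[0,0,-1,0,0,0],[0,-1,0,0,0,0],[0,-1,0,0,0,0],[1,-1,0,0,0,0],[1,-1,0,0,0,0],[1,-1,0,0,0,0],[1,-1,0,0,0,0],[1,-1,0,0,0,0],[1,-1,0,0,0,0],[1,0,0,0,0,0],[1,0,0,0,0,0],[1,0,0,0,0,0],[1,0,0,0,0,0],[0,0,0,0,0,0]]]' -0.31 25
python3 - <<'E'
from h import *
im=r.capture("scene");t=r.capture("top")
cv2.imwrite("pics/open.png",np.vstack([cv2.resize(im[100:260,130:350],None,fx=2.2,fy=2.2,interpolation=3),cv2.resize(t[110:220,240:460],None,fx=2.2,fy=2.2,interpolation=3)])[:,:,::-1])
plan([.44,.159,.2],0)
for n,L in glasses(lambda x,y:.3<x<.75 and .05<y<.45).items():
    for l in L: print(n,*l)
E
```

```text
time: 10.7
tcp_pos: [0.7003, -0.0804, 0.2409]
eef_rot: [2.155, 2.285, -0.004]
force: [-1.6, -5.1, 2.7]
opening: 0.0088
grip_force: 25.1
time: 13.08
tcp_pos: [0.4445, 0.2081, 0.3173]
eef_rot: [2.15, 2.289, 0.003]
force: [-0.3, -0.0, 0.0]
opening: 0.0302
grip_force: 0.0
tcp [0.4445 0.2063 0.3168] shift units [-1.56 -0.25  3.89] yawY 3.5 tool-z turn units 0.69  z axis [ 0.001 -0.    -1.   ] t 13.175
scene [0.558  0.3734] [0.067 0.049] 18.1 [367. 321.]
scene [0.5643 0.2696] [0.072 0.037] 4.3 [330. 294.]
scene [0.4253 0.2854] [0.044 0.049] 74.0 [372. 260.]
scene [0.5553 0.1331] [0.064 0.049] 21.3 [290. 256.]
scene [0.4409 0.1582] [0.056 0.032] 25.5 [328. 233.]
top [0.4404 0.1598] [0.03 0.03] 46.2 [246. 219.]
top [0.5568 0.1362] [0.046 0.044] 19.6 [254. 185.]
```

View pics/open.png

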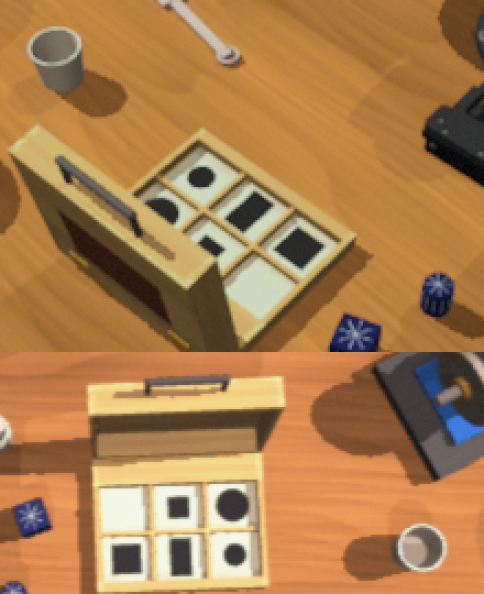

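The lid stands open. Cards read from the top view: far row (+y to -y) is blank, small square, large round; near row is large square, oblong, small round. In this picture the dark spots are at (178,507), (232,503), (127,558), (181,557) and (235,553). I'll measure the card positions from these.

```bash
cat > cards.py <<'E'
from h import *
LOC={'small_square':(.025,0),'large_round':(.025,-.082),'large_square':(-.051,.082),'oblong':(-.051,0),'small_round':(-.051,-.082)}
E
python3 - <<'E'
from cards import *
C=np.array([.5515,-.0878]);t=np.radians(3.4);X=np.array([np.cos(t),np.sin(t)]);Y=np.array([-X[1],X[0]])
for n in("top","scene"):
    g=cv2.cvtColor(r.capture(n),cv2.COLOR_RGB2GRAY); S=[];D=[]
    lab=cv2.connectedComponentsWithStats((g<75).astype(np.uint8))
    for k,(x,y) in LOC.items():
        q=[*(C+X*x+Y*y),.008]; uv=proj(n,q)[0]
        i=np.argmin(np.hypot(*(lab[3][1:]-uv).T)+1e3*(lab[2][1:,4]<25))+1
        p=cast(n,lab[3][i],.008)[0]; print(n,k,lab[2][i,4],uv.round(0),p.round(4),(p-q[:2]).round(4))
        if np.hypot(*(p-q[:2]))<.012: S.append((x,y));D.append(p)
    S=np.array(S);D=np.array(D);A=S-S.mean(0);B=D-D.mean(0)
    th=np.arctan2((A[:,0]*B[:,1]-A[:,1]*B[:,0]).sum(),(A*B).sum());Rm=np.array([[np.cos(th),-np.sin(th)],[np.sin(th),np.cos(th)]])
    print(n,len(S),"yaw",np.degrees(th),"C",D.mean(0)-Rm@S.mean(0))
plan([.559,.374,.2],93.4)
E
```

```text
top small_square 58 [321. 180.] [ 0.5771 -0.0862] [0.0007 0.0002]
top large_round 140 [345. 179.] [ 0.5819 -0.1692] [ 0.0006 -0.001 ]
top large_square 129 [297. 204.] [ 0.497  -0.0086] [0.0012 0.0004]
top oblong 115 [322. 203.] [ 0.501  -0.0905] [0.0004 0.0004]
top small_round 55 [346. 202.] [ 0.506 -0.173] [ 0.0005 -0.0003]
top 5 yaw 3.1186852153822167 C [ 0.55226396 -0.087977  ]
scene small_square 41 [224. 213.] [ 0.5693 -0.0864] [-0.0071 -0.    ]
scene large_round 88 [202. 197.] [ 0.5715 -0.1686] [-0.0098 -0.0004]
scene large_square 201 [266. 212.] [ 0.4976 -0.0086] [0.0019 0.0004]
scene oblong 171 [243. 195.] [ 0.5021 -0.09  ] [0.0015 0.0008]
scene small_round 78 [221. 180.] [ 0.5065 -0.1723] [0.001  0.0004]
scene 5 yaw 1.801824357285121 C [ 0.54948187 -0.08813956]
tcp [0.4445 0.2056 0.3164] shift units [5.38 4.13 3.88] yawY 3.3 tool-z turn units 17.99  z axis [ 0. -0. -1.] t 13.375
```

```bash
python3 -m jog '[[[0.9,0.69,0,0,0,0],[0.9,0.69,0,0,0,0],[0.9,0.69,0,0,0,0],[0.9,0.69,0,0,0,0],[0.9,0.69,0,0,0,0],[0.9,0.69,0,0,0,0],[0,0,1,0,0,-1],[0,0,1,0,0,-1],[0,0,1,0,0,-1],[0,0,0.8,0,0,-1],[0,0,0,0,0,-1],[0,0,0,0,0,-1],[0,0,0,0,0,-1],[0,0,0,0,0,-1],[0,0,0,0,0,-1],[0,0,0,0,0,-1],[0,0,0,0,0,-1],[0,0,0,0,0,-1],[0,0,0,0,0,-1],[0,0,0,0,0,-1]]]' 0.84 25
python3 -m jog '[[[0,0,0,0,0,-1],[0,0,0,0,0,-1],[0,0,0,0,0,-1],[0,0,0,0,0,-1],[0,0,0,0,0,0],[0,0,0,0,0,0]]]'
python3 -c "
from h import *
plan([.5585,.374,.02],93.2)
print(r.state()['joints'])
for n,L in glasses(lambda x,y:.3<x<.75 and .05<y<.45).items():
    for l in L: print(n,*l)"
```

```text
time: 15.88
tcp_pos: [0.5592, 0.3745, 0.202]
eef_rot: [-0.451, -3.109, 0.0]
force: [-0.9, -0.3, 0.2]
opening: 0.0799
grip_force: 0.0
time: 16.62
tcp_pos: [0.5589, 0.375, 0.2021]
eef_rot: [0.09, -3.14, 0.0]
force: [-0.5, -0.8, -0.6]
opening: 0.0799
grip_force: 0.0
tcp [0.5589 0.375  0.2021] shift units [ 0.01 -0.03  6.07] yawY 93.3 tool-z turn units 0.02  z axis [-0. -0. -1.] t 16.625
[ 4.25246351e-01  6.14859890e-01  1.32270006e+00 -8.78715420e-07
  1.20428817e+00 -1.20296773e+00]
scene [0.558  0.3734] [0.067 0.049] 18.1 [367. 321.]
scene [0.5642 0.2698] [0.072 0.037] 4.3 [331. 294.]
scene [0.5553 0.1332] [0.065 0.049] 21.8 [290. 256.]
scene [0.441  0.1584] [0.056 0.033] 22.2 [328. 233.]
top [0.4246 0.287 ] [0.036 0.03 ] 72.6 [207. 224.]
top [0.4403 0.1597] [0.03 0.03] 46.2 [246. 220.]
top [0.551  0.3734] [0.03  0.053] 2.3 [183. 185.]
top [0.5566 0.136 ] [0.046 0.044] 19.6 [254. 185.]
top [0.5646 0.2722] [0.057 0.033] 1.8 [213. 182.]
```

```bash
python3 -m jog '[[[0,-0.03,1,0,0,0],[0,0,1,0,0,0],[0,0,1,0,0,0],[0,0,1,0,0,0],[0,0,1,0,0,0],[0,0,0.5,0,0,0],[0,0,0.5,0,0,0],[0,0,0,0,0,0]]]'
python3 -m jog '[[[0,0,0,0,0,0],[0,0,0,0,0,0],[0,0,0,0,0,0],[0,0,0,0,0,0],[0,0,0,0,0,0]]]' -1 25
python3 -m jog '[[[0,0,-0.5,0,0,0],[0,0,-1,0,0,0],[0,0,-1,0,0,0],[0,0,-1,0,0,0],[0,0,-1,0,0,0],[0,0,-0.5,0,0,0],[0,0,0,0,0,0]]]'
python3 -c "
from cards import *
C=np.array([.5522,-.0879]);t=np.radians(3.2);X=np.array([np.cos(t),np.sin(t)]);Y=np.array([-X[1],X[0]])
for k,(x,y) in LOC.items(): print(k,(C+X*x+Y*y).round(4))
x,y=LOC['large_round'];plan([*(C+X*x+Y*y),.17],93.2)"
```

```text
time: 17.73
tcp_pos: [0.5583, 0.3743, 0.0214]
eef_rot: [0.093, -3.139, 0.001]
force: [0.4, -0.6, 0.5]
opening: 0.0802
grip_force: 0.0
time: 18.35
tcp_pos: [0.559, 0.3746, 0.0227]
eef_rot: [-0.093, 3.14, 0.0]
force: [-0.4, -0.7, 2.8]
opening: 0.0518
grip_force: 25.0
time: 19.23
tcp_pos: [0.5592, 0.3749, 0.1734]
eef_rot: [-0.093, 3.138, 0.002]
force: [0.4, -0.1, -1.8]
opening: 0.0515
grip_force: 25.0
small_square [ 0.5772 -0.0865]
large_round [ 0.5817 -0.1684]
large_square [ 0.4967 -0.0089]
oblong [ 0.5013 -0.0907]
small_round [ 0.5059 -0.1726]
tcp [0.5592 0.3749 0.1734] shift units [  0.33 -18.12   0.1 ] yawY 93.4 tool-z turn units 0.04  z axis [ 0.002  0.001 -1.   ] t 19.225
```

```bash
python3 -m jog '[[[0.02,-0.5,0,0,0,0],[0.02,-0.98,0,0,0,0],[0.02,-0.98,0,0,0,0],[0.02,-0.98,0,0,0,0],[0.02,-0.98,0,0,0,0],[0.02,-0.98,0,0,0,0],[0.02,-0.98,0,0,0,0],[0.02,-0.98,0,0,0,0],[0.02,-0.98,0,0,0,0],[0.02,-0.98,0,0,0,0],[0.02,-0.98,0,0,0,0],[0.02,-0.98,0,0,0,0],[0.02,-0.98,0,0,0,0],[0.02,-0.98,0,0,0,0],[0.02,-0.98,0,0,0,0],[0.02,-0.98,0,0,0,0],[0.01,-0.98,0,0,0,0],[0,-0.98,0,0,0,0],[0,-0.96,0,0,0,0],[0,0,0,0,0,0]]]'
python3 -c "
from h import *
plan([.5817,-.1684,.0310],93.2)"
```

```text
time: 21.72
tcp_pos: [0.5799, -0.1712, 0.1706]
eef_rot: [0.088, -3.138, -0.001]
force: [-0.7, 0.4, -1.8]
opening: 0.0518
grip_force: 25.0
tcp [ 0.5799 -0.1712  0.1706] shift units [-0.07  0.09  4.65] yawY 93.2 tool-z turn units 0.00  z axis [-0.002  0.    -1.   ] t 21.725
```

```bash
python3 -m jog '[[[-0.07,0.09,0,0,0,0],[0,0,1,0,0,0],[0,0,1,0,0,0],[0,0,1,0,0,0],[0,0,1,0,0,0],[0,0,0.4,0,0,0],[0,0,0.15,0,0,0],[0,0,0,0,0,0],[0,0,0,0,0,0]]]'
```

```text
time: 22.85
tcp_pos: [0.5839, -0.1661, 0.0368]
eef_rot: [-0.093, 3.138, -0.002]
force: [-0.2, 0.3, -2.7]
opening: 0.0515
grip_force: 25.0
```

```bash
python3 -m jog '[[[0.07,-0.07,0.07,0,0,0],[0,0,0.07,0,0,0],[0,0,0,0,0,0],[0,0,0,0,0,0]]]'
```

```text
time: 23.35
tcp_pos: [0.5811, -0.1681, 0.0314]
eef_rot: [0.093, -3.14, -0.0]
force: [0.8, -0.1, -2.4]
opening: 0.0513
grip_force: 25.0
```

```bash
python3 -m jog '[[[0,0,0.05,0,0,0],[0,0,0,0,0,0],[0,0,0,0,0,0]]]'
```

```text
time: 23.72
tcp_pos: [0.5813, -0.1681, 0.0307]
eef_rot: [-0.094, 3.14, -0.001]
force: [-2.9, 1.2, 6.6]
opening: 0.0514
grip_force: 25.0
```

```bash
python3 -m jog '[[[0,0,0,0,0,0],[0,0,0,0,0,0],[0,0,0,0,0,0],[0,0,-0.3,0,0,0],[0,0,-1,0,0,0],[0,0,-1,0,0,0],[0,0,-1,0,0,0],[0,0,-1,0,0,0],[0,0,-0.5,0,0,0],[0,0,0,0,0,0]]]' 0.47 25
python3 -c "
from h import *
plan([.4248,.286,.17],75)
for n,L in glasses(lambda x,y:.3<x<.75 and -.25<y<.45).items():
    for l in L: print(n,*l)"
```

```text
time: 24.98
tcp_pos: [0.5817, -0.1683, 0.1751]
eef_rot: [-0.093, 3.138, -0.002]
force: [-0.5, -0.5, 1.1]
opening: 0.064
grip_force: 0.0
tcp [ 0.5817 -0.1683  0.1751] shift units [ 4.32 15.43  0.14] yawY 93.4 tool-z turn units 3.68  z axis [ 0.002 -0.001 -1.   ] t 24.975
scene [0.5641 0.2697] [0.072 0.038] 4.1 [331. 294.]
scene [0.4256 0.2861] [0.044 0.048] 71.8 [372. 260.]
scene [0.5558 0.1334] [0.066 0.047] 23.7 [290. 256.]
scene [0.4411 0.1585] [0.056 0.033] 24.0 [328. 233.]
scene [ 0.5688 -0.1814] [0.044 0.069] 3.9 [201. 188.]
top [0.4247 0.2869] [0.035 0.03 ] 72.6 [207. 224.]
top [0.557  0.1356] [0.044 0.04 ] 19.6 [254. 185.]
top [0.5652 0.2724] [0.057 0.033] 1.8 [213. 182.]
```

```bash
python3 -m jog '[[[0.27,0.96,0,0,0,0],[0.27,0.96,0,0,0,0],[0.27,0.96,0,0,0,0],[0.27,0.96,0,0,0,0],[0.27,0.96,0,0,0,0],[0.27,0.96,0,0,0,0],[0.27,0.96,0,0,0,0],[0.27,0.96,0,0,0,0],[0.27,0.96,0,0,0,0],[0.27,0.96,0,0,0,0],[0.27,0.96,0,0,0,0],[0.27,0.96,0,0,0,0],[0.27,0.96,0,0,0,0],[0.27,0.96,0,0,0,0],[0.27,0.96,0,0,0,0],[0.27,0.96,0,0,0,0],[0,0,0,0,0,1],[0,0,0,0,0,1],[0,0,0,0,0,1],[0,0,0,0,0,1]]]' 0.35 25
python3 -m jog '[[[0,0,0,0,0,0],[0,0,0,0,0,0]]]'
python3 -c "
from h import *
print('brush end',cast('top',(190,232),.01),cast('scene',(399,271),.01))
plan([.4252,.2865,.02],73.2)"
```

```text
time: 27.58
tcp_pos: [0.4234, 0.2839, 0.1724]
eef_rot: [-0.457, -3.105, 0.003]
force: [-0.2, 0.2, -0.0]
opening: 0.0588
grip_force: 0.0
time: 27.82
tcp_pos: [0.4239, 0.284, 0.1732]
eef_rot: [-0.451, -3.108, 0.001]
force: [-0.5, 0.2, -0.0]
opening: 0.0586
grip_force: 0.0
brush end [[0.3966191  0.34627658]] [[0.396132   0.35025513]]
tcp [0.4239 0.284  0.1732] shift units [-0.02  0.1   5.11] yawY 73.5 tool-z turn units 0.05  z axis [-0.002 -0.001 -1.   ] t 27.825
```

```bash
python3 -m jog '[[[-0.02,0.1,1,0,0,0],[0,0,1,0,0,0],[0,0,1,0,0,0],[0,0,1,0,0,0],[0,0,0.6,0,0,0],[0,0,0.48,0,0,0],[0,0,0,0,0,0],[0,0,0,0,0,0]]]'
python3 -m jog '[[[0,0,0,0,0,0],[0,0,0,0,0,0],[0,0,0,0,0,0],[0,0,0,0,0,0]]]' -1 25
python3 -m jog '[[[0,0,-0.5,0,0,0],[0,0,-1,0,0,0],[0,0,-1,0,0,0],[0,0,-1,0,0,0],[0,0,-1,0,0,0],[0,0,-0.5,0,0,-1],[0,0,0,0,0,-1],[0,0,0,0,0,-1],[0,0,0,0,0,-1],[0,0,0,0,0,0]]]'
python3 -c "
from h import *
plan([.5772,-.0865,.17],93.2)"
```

```text
time: 28.82
tcp_pos: [0.4262, 0.2871, 0.022]
eef_rot: [0.453, 3.108, 0.001]
force: [-0.5, -0.0, 0.4]
opening: 0.0589
grip_force: 0.0
time: 29.32
tcp_pos: [0.4259, 0.2869, 0.0219]
eef_rot: [0.453, 3.108, 0.0]
force: [-0.7, 0.3, 2.5]
opening: 0.0337
grip_force: 25.0
time: 30.58
tcp_pos: [0.4255, 0.2869, 0.1722]
eef_rot: [-0.092, 3.14, 0.0]
force: [0.0, 0.2, -1.0]
opening: 0.0342
grip_force: 25.0
tcp [0.4255 0.2869 0.1722] shift units [ -4.32 -12.72   0.07] yawY 93.3 tool-z turn units 0.03  z axis [ 0.  0. -1.] t 30.575
```

```bash
python3 -m jog '[[[-0.33,-0.98,0,0,0,0],[-0.33,-0.98,0,0,0,0],[-0.33,-0.98,0,0,0,0],[-0.33,-0.98,0,0,0,0],[-0.33,-0.98,0,0,0,0],[-0.33,-0.98,0,0,0,0],[-0.33,-0.98,0,0,0,0],[-0.33,-0.98,0,0,0,0],[-0.33,-0.98,0,0,0,0],[-0.33,-0.98,0,0,0,0],[-0.33,-0.98,0,0,0,0],[-0.33,-0.98,0,0,0,0],[-0.33,-0.98,0,0,0,0],[0,0,0,0,0,0],[0,0,0,0,0,0],[0,0,0,0,0,0]]]'
python3 -c "
from h import *
plan([.5772,-.0865,.030],93.2)"
```

```text
time: 32.58
tcp_pos: [0.5762, -0.0858, 0.1715]
eef_rot: [0.094, -3.139, -0.001]
force: [-0.3, 0.7, -1.1]
opening: 0.0338
grip_force: 25.0
tcp [ 0.5762 -0.0858  0.1715] shift units [-0.04 -0.03  4.72] yawY 93.4 tool-z turn units 0.05  z axis [-0.001  0.001 -1.   ] t 32.575
```

```bash
python3 -m jog '[[[0,0,1,0,0,0],[0,0,1,0,0,0],[0,0,1,0,0,0],[0,0,1,0,0,0],[0,0,0.45,0,0,0],[0,0,0.2,0,0,0],[0,0,0.06,0,0,0],[0,0,0,0,0,0],[0,0,0,0,0,0]]]'
```

```text
time: 33.7
tcp_pos: [0.5775, -0.0872, 0.0311]
eef_rot: [-0.093, 3.139, -0.001]
force: [0.1, 0.0, -0.9]
opening: 0.0337
grip_force: 25.0
```

```bash
python3 -m jog '[[[0,0,0.06,0,0,0],[0,0,0,0,0,0],[0,0,0,0,0,0]]]'
```

```text
time: 34.08
tcp_pos: [0.5776, -0.0872, 0.0299]
eef_rot: [-0.093, 3.139, -0.001]
force: [-0.8, -0.4, 6.8]
opening: 0.0336
grip_force: 25.0
```

```bash
python3 -m jog '[[[0,0,0,0,0,0],[0,0,0,0,0,0],[0,0,0,0,0,0],[0,0,-0.3,0,0,0],[0,0,-1,0,0,0],[0,0,-1,0,0,0],[0,0,-1,0,0,0],[0,0,-1,0,0,0],[0,0,-0.5,0,0,0],[0,0,0,0,0,0]]]' 0.15 25
python3 -c "
from h import *
plan([.4408,.159,.17],93.2)
for n,L in glasses(lambda x,y:.3<x<.75 and -.25<y<.45).items():
    for l in L: print(n,*l)"
```

```text
time: 35.33
tcp_pos: [0.5776, -0.0871, 0.1735]
eef_rot: [-0.093, 3.138, -0.001]
force: [-0.2, -0.7, -0.1]
opening: 0.0498
grip_force: 0.0
tcp [ 0.5776 -0.0871  0.1735] shift units [4.06 8.46 0.1 ] yawY 93.4 tool-z turn units 0.04  z axis [ 0.002 -0.001 -1.   ] t 35.325
scene [0.5643 0.2699] [0.072 0.038] 3.7 [331. 294.]
scene [0.5557 0.1332] [0.066 0.047] 23.7 [290. 256.]
scene [0.4412 0.1586] [0.057 0.033] 21.8 [328. 233.]
scene [ 0.567  -0.0966] [0.033 0.053] 3.1 [223. 206.]
scene [ 0.5687 -0.1818] [0.044 0.071] 3.9 [201. 188.]
top [0.5569 0.1354] [0.044 0.041] 22.8 [254. 185.]
top [0.5653 0.2721] [0.057 0.033] 1.8 [213. 182.]
```

```bash
python3 -m jog '[[[0.45,0.94,0,0,0,0],[0.45,0.94,0,0,0,0],[0.45,0.94,0,0,0,0],[0.45,0.94,0,0,0,0],[0.45,0.94,0,0,0,0],[0.45,0.94,0,0,0,0],[0.45,0.94,0,0,0,0],[0.45,0.94,0,0,0,0],[0.45,0.94,0,0,0,0],[0,0,0,0,0,0],[0,0,0,0,0,0],[0,0,0,0,0,0]]]' 0.42 25
python3 -c "
from h import *
plan([.4408,.159,.021],93.2)
im=r.capture('scene'); print(cv2.countNonZero(blue(im)[215:250,315:340]))"
```

```text
time: 36.92
tcp_pos: [0.4413, 0.1584, 0.1721]
eef_rot: [0.091, -3.14, 0.0]
force: [0.9, -0.3, 0.2]
opening: 0.0618
grip_force: 0.0
tcp [0.4413 0.1584 0.1721] shift units [0.01 0.02 5.04] yawY 93.3 tool-z turn units 0.03  z axis [-0. -0. -1.] t 36.925
181
```

```bash
python3 -m jog '[[[0,0,1,0,0,0],[0,0,1,0,0,0],[0,0,1,0,0,0],[0,0,1,0,0,0],[0,0,0.6,0,0,0],[0,0,0.42,0,0,0],[0,0,0,0,0,0],[0,0,0,0,0,0]]]'
python3 -m jog '[[[0,0,0,0,0,0],[0,0,0,0,0,0],[0,0,0,0,0,0],[0,0,0,0,0,0]]]' -1 25
python3 -m jog '[[[0,0,-0.5,0,0,0],[0,0,-1,0,0,0],[0,0,-1,0,0,0],[0,0,-1,0,0,0],[0,0,-1,0,0,0],[0,0,-0.5,0,0,0],[0,0,0,0,0,0]]]'
python3 -c "
from h import *
plan([.5059,-.1726,.17],93.2)"
```

```text
time: 37.98
tcp_pos: [0.4411, 0.1591, 0.0223]
eef_rot: [-0.093, 3.139, 0.0]
force: [-0.1, 0.9, 0.2]
opening: 0.0613
grip_force: 0.0
time: 38.48
tcp_pos: [0.4408, 0.1593, 0.0221]
eef_rot: [-0.093, 3.14, 0.0]
force: [-1.0, 0.2, 2.6]
opening: 0.0355
grip_force: 25.0
time: 39.35
tcp_pos: [0.4411, 0.1593, 0.1735]
eef_rot: [-0.093, 3.137, 0.0]
force: [0.2, -0.1, -1.6]
opening: 0.0351
grip_force: 25.0
tcp [0.4411 0.1593 0.1735] shift units [ -1.5  -11.17   0.12] yawY 93.4 tool-z turn units 0.04  z axis [ 0.003  0.    -1.   ] t 39.35
```

```bash
python3 -m jog '[[[-0.13,-0.93,0,0,0,0],[-0.13,-0.93,0,0,0,0],[-0.13,-0.93,0,0,0,0],[-0.13,-0.93,0,0,0,0],[-0.13,-0.93,0,0,0,0],[-0.13,-0.93,0,0,0,0],[-0.13,-0.93,0,0,0,0],[-0.13,-0.93,0,0,0,0],[-0.13,-0.93,0,0,0,0],[-0.13,-0.93,0,0,0,0],[-0.13,-0.93,0,0,0,0],[-0.13,-0.93,0,0,0,0],[0,0,0,0,0,0],[0,0,0,0,0,0],[0,0,0,0,0,0]]]'
python3 -c "
from h import *
plan([.5059,-.1726,.030],93.2)"
```

```text
time: 41.22
tcp_pos: [0.5064, -0.1709, 0.1715]
eef_rot: [0.095, -3.139, -0.002]
force: [-0.3, -0.5, -0.5]
opening: 0.0353
grip_force: 25.0
tcp [ 0.5064 -0.1709  0.1715] shift units [ 0.01 -0.06  4.72] yawY 93.5 tool-z turn units 0.05  z axis [-0.002  0.001 -1.   ] t 41.225
```

```bash
python3 -m jog '[[[0,-0.03,1,0,0,0],[0,0,1,0,0,0],[0,0,1,0,0,0],[0,0,1,0,0,0],[0,0,0.45,0,0,0],[0,0,0.2,0,0,0],[0,0,0.06,0,0,0],[0,0,0.05,0,0,0],[0,0,0,0,0,0],[0,0,0,0,0,0]]]'
```

```text
time: 42.48
tcp_pos: [0.508, -0.1735, 0.0301]
eef_rot: [-0.093, 3.138, -0.002]
force: [-0.0, 1.4, 6.3]
opening: 0.0352
grip_force: 25.0
```

Seated. Releasing; next is the oblong.

```bash
python3 -m jog '[[[0,0,0,0,0,0],[0,0,0,0,0,0],[0,0,0,0,0,0],[0,0,-0.3,0,0,0],[0,0,-1,0,0,0],[0,0,-1,0,0,0],[0,0,-1,0,0,0],[0,0,-1,0,0,0],[0,0,-0.5,0,0,0],[0,0,0,0,0,0]]]' 0.2 25
python3 -c "
from h import *
plan([.5647,.271,.17],93)
for n,L in glasses(lambda x,y:.3<x<.75 and -.25<y<.45).items():
    for l in L: print(n,*l)"
```

```text
time: 43.72
tcp_pos: [0.5078, -0.1734, 0.1741]
eef_rot: [-0.093, 3.138, -0.002]
force: [0.1, 0.0, -0.5]
opening: 0.0524
grip_force: 0.0
tcp [ 0.5078 -0.1734  0.1741] shift units [-2.77 14.68  0.12] yawY 93.4 tool-z turn units 0.08  z axis [ 0.002 -0.001 -1.   ] t 43.725
scene [0.5641 0.2694] [0.072 0.038] 6.0 [330. 294.]
scene [0.5558 0.133 ] [0.066 0.047] 24.7 [290. 256.]
scene [ 0.5674 -0.0981] [0.033 0.053] 3.1 [223. 205.]
scene [ 0.5686 -0.1817] [0.044 0.071] 4.4 [201. 188.]
scene [ 0.5044 -0.1801] [0.064 0.031] 50.6 [219. 175.]
top [0.5562 0.1362] [0.046 0.043] 22.8 [254. 185.]
top [ 0.58   -0.0869] [0.033 0.03 ] 0.5 [321. 179.]
top [0.5649 0.2723] [0.057 0.033] 1.8 [213. 182.]
```

```bash
python3 -m jog '[[[-0.18,0.98,0,0,0,0],[-0.18,0.98,0,0,0,0],[-0.18,0.98,0,0,0,0],[-0.18,0.98,0,0,0,0],[-0.18,0.98,0,0,0,0],[-0.18,0.98,0,0,0,0],[-0.18,0.98,0,0,0,0],[-0.18,0.98,0,0,0,0],[-0.18,0.98,0,0,0,0],[-0.18,0.98,0,0,0,0],[-0.18,0.98,0,0,0,0],[-0.18,0.98,0,0,0,0],[-0.18,0.98,0,0,0,0],[-0.18,0.98,0,0,0,0],[-0.18,0.98,0,0,0,0],[0,0,0,0,0,0],[0,0,0,0,0,0],[0,0,0,0,0,0]]]' 0.4 25
python3 -c "
from h import *
plan([.5647,.271,.021],93)
im=r.capture('scene'); m=blue(im)[275:312,312:348]; print(cv2.countNonZero(m),np.argwhere(m).mean(0)+[275,312])"
```

```text
time: 46.08
tcp_pos: [0.5615, 0.2707, 0.1725]
eef_rot: [0.092, -3.139, 0.001]
force: [-0.2, -0.5, -0.3]
opening: 0.0608
grip_force: 0.0
tcp [0.5615 0.2707 0.1725] shift units [-0.11  0.01  5.05] yawY 93.3 tool-z turn units 0.07  z axis [-0.001 -0.001 -1.   ] t 46.075
382 [293.03664921 330.80628272]
```

```bash
python3 -m jog '[[[-0.1,0,1,0,0,0],[0,0,1,0,0,0],[0,0,1,0,0,0],[0,0,1,0,0,0],[0,0,0.6,0,0,0],[0,0,0.42,0,0,0],[0,0,0,0,0,0],[0,0,0,0,0,0]]]'
python3 -m jog '[[[0,0,0,0,0,0],[0,0,0,0,0,0],[0,0,0,0,0,0],[0,0,0,0,0,0]]]' -1 25
python3 -m jog '[[[0,0,-0.5,0,0,0],[0,0,-1,0,0,0],[0,0,-1,0,0,0],[0,0,-1,0,0,0],[0,0,-1,0,0,0],[0,0,-0.5,0,0,0],[0,0,0,0,0,0]]]'
python3 -c "
from h import *
plan([.5013,-.0907,.17],93.2)"
```

```text
time: 47.12
tcp_pos: [0.5657, 0.2722, 0.0234]
eef_rot: [-0.093, 3.138, 0.001]
force: [0.6, 0.5, 0.8]
opening: 0.0606
grip_force: 0.0
time: 47.62
tcp_pos: [0.565, 0.272, 0.0227]
eef_rot: [-0.093, 3.14, -0.0]
force: [-0.3, -0.5, 1.4]
opening: 0.034
grip_force: 25.0
time: 48.5
tcp_pos: [0.5655, 0.2722, 0.1737]
eef_rot: [-0.093, 3.138, 0.001]
force: [0.4, 0.0, -2.6]
opening: 0.0339
grip_force: 25.0
tcp [0.5655 0.2722 0.1737] shift units [  2.85 -11.95   0.11] yawY 93.4 tool-z turn units 0.04  z axis [ 0.002  0.001 -1.   ] t 48.5
```

```bash
python3 -m jog '[[[0.22,-0.92,0,0,0,0],[0.22,-0.92,0,0,0,0],[0.22,-0.92,0,0,0,0],[0.22,-0.92,0,0,0,0],[0.22,-0.92,0,0,0,0],[0.22,-0.92,0,0,0,0],[0.22,-0.92,0,0,0,0],[0.22,-0.92,0,0,0,0],[0.22,-0.92,0,0,0,0],[0.22,-0.92,0,0,0,0],[0.22,-0.92,0,0,0,0],[0.22,-0.92,0,0,0,0],[0.22,-0.92,0,0,0,0],[0,0,0,0,0,0],[0,0,0,0,0,0],[0,0,0,0,0,0]]]'
python3 -c "
from h import *
plan([.5013,-.0907,.031],93.2)"
```

```text
time: 50.5
tcp_pos: [0.5003, -0.0902, 0.1721]
eef_rot: [0.095, -3.139, -0.001]
force: [-0.6, -0.2, -1.8]
opening: 0.0338
grip_force: 25.0
tcp [ 0.5003 -0.0902  0.1721] shift units [-0.04 -0.02  4.7 ] yawY 93.5 tool-z turn units 0.05  z axis [-0.001  0.001 -1.   ] t 50.5
```

```bash
python3 -m jog '[[[0,0,1,0,0,0],[0,0,1,0,0,0],[0,0,1,0,0,0],[0,0,1,0,0,0],[0,0,0.4,0,0,0],[0,0,0.2,0,0,0],[0,0,0.06,0,0,0],[0,0,0.05,0,0,0],[0,0,0,0,0,0],[0,0,0,0,0,0]]]'
```

```text
time: 51.75
tcp_pos: [0.5009, -0.0914, 0.0316]
eef_rot: [-0.093, 3.139, -0.001]
force: [-0.4, -0.6, -1.7]
opening: 0.0338
grip_force: 25.0
```

```bash
python3 -m jog '[[[0,0,0.06,0,0,0],[0,0,0,0,0,0],[0,0,0,0,0,0]]]'
```

```text
time: 52.12
tcp_pos: [0.5009, -0.0914, 0.0306]
eef_rot: [-0.093, 3.139, -0.001]
force: [-2.0, -0.2, 8.2]
opening: 0.0341
grip_force: 25.0
```

```bash
python3 -m jog '[[[0,0,0,0,0,0],[0,0,0,0,0,0],[0,0,0,0,0,0],[0,0,-0.3,0,0,0],[0,0,-1,0,0,0],[0,0,-1,0,0,0],[0,0,-1,0,0,0],[0,0,-1,0,0,0],[0,0,-0.5,0,0,0],[0,0,0,0,0,0]]]' 0.15 25
python3 -c "
from h import *
plan([.556,.135,.17],111)
for n,L in glasses(lambda x,y:.3<x<.75 and -.25<y<.45).items():
    for l in L: print(n,*l)
a=r.capture('scene')[225:285,260:320];b=r.capture('top')[160:210,230:280]
cv2.imwrite('pics/sq.png',np.hstack([cv2.resize(a,(400,400),interpolation=3),cv2.resize(b,(400,400),interpolation=3)])[:,:,::-1])"
```

```text
time: 53.38
tcp_pos: [0.5011, -0.0914, 0.1743]
eef_rot: [-0.093, 3.138, -0.002]
force: [0.9, -1.0, 0.0]
opening: 0.0504
grip_force: 0.0
tcp [ 0.5011 -0.0914  0.1743] shift units [-2.27  7.42  0.14] yawY 93.4 tool-z turn units -3.52  z axis [ 0.002 -0.001 -1.   ] t 53.375
scene [0.5097 0.1408] [0.067 0.047] 23.6 [305. 246.]
scene [ 0.5686 -0.182 ] [0.044 0.071] 4.4 [201. 188.]
scene [ 0.5183 -0.0968] [0.125 0.054] 3.3 [236. 195.]
scene [ 0.5045 -0.1799] [0.065 0.031] 50.6 [219. 175.]
top [0.5106 0.1433] [0.045 0.043] 21.8 [251. 198.]
```

View pics/sq.png

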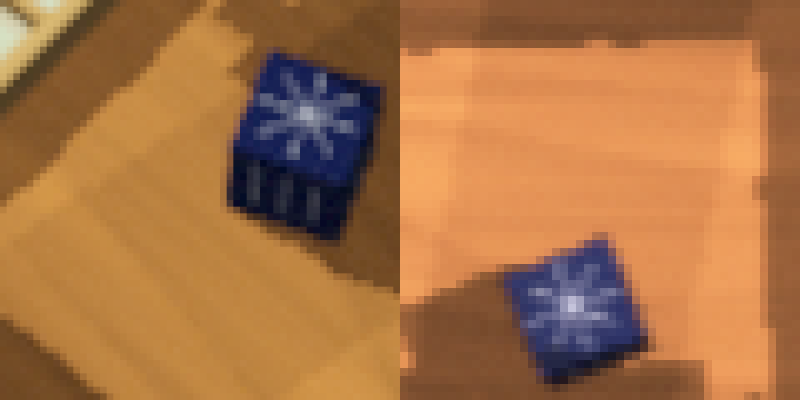

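The pictures show the large square has been knocked to scene (305,246) / top (251,198), which is world (0.510, 0.142), with yaw about 22°. It is still the blue 46 mm square. I'll retarget.

```bash
python3 -m jog '[[[-0.1,0.97,0,0,0,0],[-0.1,0.97,0,0,0,0],[-0.1,0.97,0,0,0,0],[-0.1,0.97,0,0,0,0],[-0.1,0.97,0,0,0,0],[-0.1,0.97,0,0,0,0],[-0.1,0.97,0,0,0,0],[-0.1,0.97,0,0,0,0],[0,0,0,0,0,-1],[0,0,0,0,0,-1],[0,0,0,0,0,-1],[0,0,0,0,0,-0.75],[0,0,0,0,0,0],[0,0,0,0,0,0]]]' 0.75 25
python3 -c "
from h import *
plan([.5102,.142,.021],112)
for n,L in glasses(lambda x,y:.3<x<.75 and .05<y<.45).items():
    for l in L: print(n,*l)"
```

```text
time: 55.32
tcp_pos: [0.5104, 0.1426, 0.1727]
eef_rot: [0.602, -3.082, -0.0]
force: [0.3, -0.2, -0.2]
opening: 0.0764
grip_force: 0.0
tcp [0.5104 0.1426 0.1727] shift units [ 0.01 -0.02  5.06] yawY 112.1 tool-z turn units 0.02  z axis [-0.001 -0.    -1.   ] t 55.325
scene [0.5099 0.1408] [0.065 0.047] 22.8 [305. 246.]
```

```bash
python3 -m jog '[[[0,-0.02,1,0,0,0],[0,0,1,0,0,0],[0,0,1,0,0,0],[0,0,1,0,0,0],[0,0,0.6,0,0,0],[0,0,0.43,0,0,0],[0,0,0,0,0,0],[0,0,0,0,0,0]]]'
python3 -m jog '[[[0,0,0,0,0,0],[0,0,0,0,0,0],[0,0,0,0,0,0],[0,0,0,0,0,0],[0,0,0,0,0,0]]]' -1 25
python3 -m jog '[[[0,0,-0.5,0,0,0],[0,0,-1,0,0,0],[0,0,-1,0,0,0],[0,0,-1,0,0,0],[0,0,-1,0,0,0],[0,0,-0.5,0,0,1],[0,0,0,0,0,1],[0,0,0,0,0,1],[0,0,0,0,0,0.75],[0,0,0,0,0,0]]]'
python3 -c "
from h import *
plan([.4967,-.0089,.17],93.2)"
```

```text
time: 56.42
tcp_pos: [0.5115, 0.1421, 0.023]
eef_rot: [-0.603, 3.082, -0.0]
force: [-0.7, 1.0, -1.0]
opening: 0.0761
grip_force: 0.0
time: 57.05
tcp_pos: [0.511, 0.1421, 0.0226]
eef_rot: [-0.603, 3.083, 0.0]
force: [-0.0, 0.4, 2.5]
opening: 0.0458
grip_force: 25.0
time: 58.3
tcp_pos: [0.5106, 0.142, 0.173]
eef_rot: [-0.095, 3.14, -0.0]
force: [0.3, 0.4, -1.2]
opening: 0.0459
grip_force: 25.0
tcp [0.5106 0.142  0.173 ] shift units [ 0.77 -4.99  0.1 ] yawY 93.5 tool-z turn units 0.05  z axis [ 0. -0. -1.] t 58.3
```

```bash
python3 -m jog '[[[0.13,-0.83,0,0,0,0],[0.13,-0.83,0,0,0,0],[0.13,-0.83,0,0,0,0],[0.13,-0.83,0,0,0,0],[0.13,-0.83,0,0,0,0],[0.13,-0.83,0,0,0,0],[0,0,0,0,0,0],[0,0,0,0,0,0],[0,0,0,0,0,0]]]'
python3 -c "
from h import *
plan([.4967,-.0089,.031],93.2)"
```

```text
time: 59.42
tcp_pos: [0.4963, -0.0076, 0.1725]
eef_rot: [0.095, -3.14, -0.0]
force: [-0.2, -0.1, -2.0]
opening: 0.0457
grip_force: 25.0
tcp [ 0.4963 -0.0076  0.1725] shift units [-0.01 -0.04  4.72] yawY 93.5 tool-z turn units 0.06  z axis [-0.  0. -1.] t 59.425
```

```bash
python3 -m jog '[[[0,-0.02,1,0,0,0],[0,0,1,0,0,0],[0,0,1,0,0,0],[0,0,1,0,0,0],[0,0,0.4,0,0,0],[0,0,0.2,0,0,0],[0,0,0.08,0,0,0],[0,0,0.05,0,0,0],[0,0,0,0,0,0],[0,0,0,0,0,0]]]'
```

```text
time: 60.68
tcp_pos: [0.4968, -0.0092, 0.031]
eef_rot: [-0.093, 3.139, -0.0]
force: [0.4, -1.0, -1.8]
opening: 0.046
grip_force: 25.0
```

```bash
python3 -m jog '[[[0,0,0.06,0,0,0],[0,0,0,0,0,0],[0,0,0,0,0,0]]]'
```

```text
time: 61.05
tcp_pos: [0.4969, -0.0092, 0.0306]
eef_rot: [-0.093, 3.139, -0.001]
force: [-2.5, 0.1, 13.1]
opening: 0.0459
grip_force: 25.0
```

```bash
python3 -m jog '[[[0,0,-0.03,0,0,0],[0,0,0,0,0,0],[0,0,0,0,0,0],[0,0,0,0,0,0],[0,0,-0.3,0,0,0],[0,0,-1,0,0,0],[0,0,-1,0,0,0],[0,0,-1,0,0,0],[0,0,-1,0,0,0],[0,0,-1,0,0,0],[0,0,-1,0,0,0],[0,1,-1,0,0,0],[0,1,-1,0,0,0],[0,1,-1,0,0,0],[0,1,0,0,0,0],[0,1,0,0,0,0],[0,1,0,0,0,0],[0,0,0,0,0,0]]]' 0.3 25
python3 - <<'E'
from h import *
im=r.capture("scene");t=r.capture("top")
a=cv2.resize(im[100:260,150:350],None,fx=2,fy=2,interpolation=3);b=cv2.resize(t[130:230,270:370],None,fx=3.2,fy=3.2,interpolation=3)
cv2.imwrite("pics/placed.png",np.hstack([a,b])[:,:,::-1])
plan([.70,-.0803,.2406],3.4); print(r.state()['joints'])
E
```

```text
time: 63.3
tcp_pos: [0.485, 0.1721, 0.309]
eef_rot: [-0.098, 3.14, 0.0]
force: [0.5, -0.2, -0.7]
opening: 0.0564
grip_force: 0.0
tcp [0.4854 0.1704 0.3088] shift units [-6.64 -8.77  2.28] yawY 93.5 tool-z turn units -17.99  z axis [-0.    -0.001 -1.   ] t 63.4
[ 1.20478625e-01  2.79429144e-01  1.59235403e+00 -7.78909089e-04
  1.26992420e+00 -1.51037269e+00]
```

View pics/placed.png

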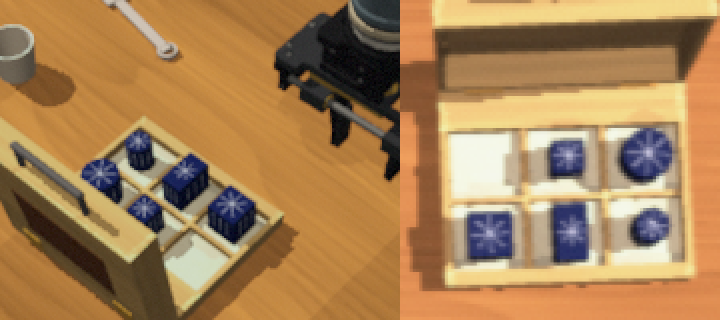

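All five stand in their own compartments with the lid open: large square (490,235), oblong (570,232), small round (650,225), small square (568,158) and large round (646,155). Next I turn back and go over the handle.

```bash
python3 -m jog '[[[0,0,0,0,0,1],[0,0,0,0,0,1],[0,0,0,0,0,1],[0,0,0,0,0,1],[0,0,0,0,0,1],[0,0,0,0,0,1],[0,0,0,0,0,1],[0,0,0,0,0,1],[0,0,0,0,0,1],[0,0,0,0,0,1],[0,0,0,0,0,1],[0,0,0,0,0,1],[0,0,0,0,0,1],[0,0,0,0,0,1],[0,0,0,0,0,1],[0,0,0,0,0,1],[0,0,0,0,0,1],[0,0,0,0,0,1],[0,0,0,0,0,0]]]' -0.31 20
python3 -c "
from h import *
plan([.7003,-.0804,.2409],3.4)"
```

```text
time: 65.78
tcp_pos: [0.4859, 0.1694, 0.3087]
eef_rot: [2.155, 2.286, -0.001]
force: [-0.0, -1.0, -0.3]
opening: 0.0301
grip_force: 0.0
tcp [0.4859 0.1694 0.3087] shift units [-8.73  6.65  2.26] yawY 3.4 tool-z turn units -0.01  z axis [-0. -0. -1.] t 65.775
```

```bash
python3 -m jog '[[[-0.97,0.74,0,0,0,0],[-0.97,0.74,0,0,0,0],[-0.97,0.74,0,0,0,0],[-0.97,0.74,0,0,0,0],[-0.97,0.74,0,0,0,0],[-0.97,0.74,0,0,0,0],[-0.97,0.74,0,0,0,0],[-0.97,0.74,0,0,0,0],[-0.97,0.74,0,0,0,0],[0,0,0,0,0,0],[0,0,0,0,0,0],[0,0,0,0,0,0]]]'
python3 -c "
from h import *
plan([.7003,-.0804,.2409],3.4)
im=r.capture('top');s=r.capture('scene')
cv2.imwrite('pics/pre.png',np.hstack([cv2.resize(s[70:230,130:290],(400,400),interpolation=3),cv2.resize(im[90:210,260:380],(400,400),interpolation=3)])[:,:,::-1])"
```

```text
time: 67.28
tcp_pos: [0.7001, -0.0781, 0.3088]
eef_rot: [-2.153, -2.287, 0.0]
force: [-0.8, 0.8, 0.5]
opening: 0.0301
grip_force: 0.0
tcp [ 0.7001 -0.0781  0.3088] shift units [-0.08  0.    2.26] yawY 3.5 tool-z turn units 0.01  z axis [-0.001  0.    -1.   ] t 67.275
```

View pics/pre.png

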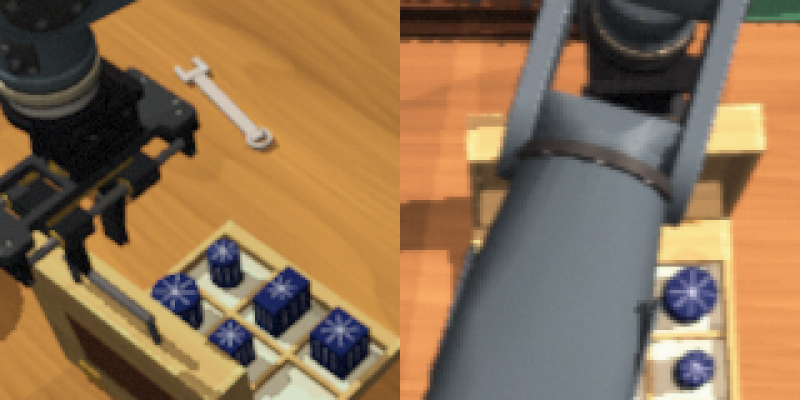

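The gripper is above the bar, fingers straddling it. Descend and pinch.

```bash
python3 -m jog '[[[-0.04,0,0.75,0,0,0],[0,0,0.75,0,0,0],[0,0,0.72,0,0,0],[0,0,0,0,0,0],[0,0,0,0,0,0]]]'
python3 -m jog '[[[0,0,0,0,0,0],[0,0,0,0,0,0],[0,0,0,0,0,0],[0,0,0,0,0,0]]]' -1 25
python3 - <<'E'
import numpy as np
f=np.linspace(1.765,.116,25);p=np.c_[-np.cos(f),np.sin(f)]*.2416/.03
print([[0,float(round(a,2)),float(round(-b,2))] for a,b in np.diff(p,axis=0)])
E
```

```text
time: 68.0
tcp_pos: [0.7014, -0.0799, 0.2432]
eef_rot: [2.153, 2.286, 0.001]
force: [-0.4, -0.4, -0.6]
opening: 0.0303
grip_force: 0.0
time: 68.5
tcp_pos: [0.701, -0.0802, 0.2427]
eef_rot: [2.154, 2.286, 0.0]
force: [-0.8, -0.3, 3.1]
opening: 0.0093
grip_force: 25.0
[[0, -0.55, -0.09], [0, -0.55, -0.05], [0, -0.55, -0.01], [0, -0.55, 0.03], [0, -0.55, 0.06], [0, -0.54, 0.1], [0, -0.54, 0.14], [0, -0.52, 0.17], [0, -0.51, 0.21], [0, -0.5, 0.24], [0, -0.48, 0.28], [0, -0.46, 0.31], [0, -0.44, 0.34], [0, -0.41, 0.37], [0, -0.38, 0.4], [0, -0.36, 0.42], [0, -0.33, 0.45], [0, -0.3, 0.47], [0, -0.26, 0.49], [0, -0.23, 0.5], [0, -0.19, 0.52], [0, -0.16, 0.53], [0, -0.12, 0.54], [0, -0.08, 0.55]]
```

```bash
python3 -m jog '[[[0,-0.55,-0.09,0,0,0],[0,-0.55,-0.05,0,0,0],[0,-0.55,-0.01,0,0,0],[0,-0.55,0.03,0,0,0],[0,-0.55,0.06,0,0,0],[0,-0.54,0.1,0,0,0],[0,-0.54,0.14,0,0,0],[0,-0.52,0.17,0,0,0],[0,0,0,0,0,0],[0,0,0,0,0,0]]]'
python3 -m jog '[[[0,-0.51,0.21,0,0,0],[0,-0.5,0.24,0,0,0],[0,-0.48,0.28,0,0,0],[0,-0.46,0.31,0,0,0],[0,-0.44,0.34,0,0,0],[0,-0.41,0.37,0,0,0],[0,-0.38,0.4,0,0,0],[0,-0.36,0.42,0,0,0],[0,-0.33,0.45,0,0,0],[0,-0.3,0.47,0,0,0],[0,0,0,0,0,0],[0,0,0,0,0,0]]]'
```

```text
time: 69.75
tcp_pos: [0.5696, -0.0873, 0.2318]
eef_rot: [-2.152, -2.284, 0.002]
force: [-4.7, 2.3, 5.9]
opening: 0.0087
grip_force: 25.0
time: 71.25
tcp_pos: [0.4458, -0.0941, 0.1257]
eef_rot: [-2.154, -2.283, -0.002]
force: [1.1, 5.3, -4.4]
opening: 0.0088
grip_force: 25.2
```

```bash
python3 -m jog '[[[0,-0.26,0.49,0,0,0],[0,-0.23,0.5,0,0,0],[0,-0.19,0.52,0,0,0],[0,-0.16,0.53,0,0,0],[0,-0.12,0.54,0,0,0],[0,-0.06,0.3,0,0,0],[0,0,0,0,0,0],[0,0,0,0,0,0]]]'
```

```text
time: 72.25
tcp_pos: [0.415, -0.0959, 0.0394]
eef_rot: [-2.153, -2.283, -0.0]
force: [1.1, 8.1, -3.1]
opening: 0.0087
grip_force: 25.1
```

```bash
python3 -m jog '[[[0,-0.02,0.1,0,0,0],[0,-0.02,0.1,0,0,0],[0,0,0,0,0,0]]]'
```

```text
time: 72.62
tcp_pos: [0.4142, -0.096, 0.0336]
eef_rot: [-2.154, -2.284, -0.001]
force: [2.4, 9.1, -2.5]
opening: 0.0086
grip_force: 25.0
```

```bash
python3 -m jog '[[[0,0,0.08,0,0,0],[0,0,0.08,0,0,0],[0,0,0,0,0,0]]]'
```

```text
time: 73.0
tcp_pos: [0.4136, -0.096, 0.0288]
eef_rot: [-2.153, -2.284, 0.0]
force: [0.6, 7.2, -1.6]
opening: 0.0086
grip_force: 24.9
```

```bash
python3 -m jog '[[[0,0,0.08,0,0,0],[0,0,0,0,0,0],[0,0,0,0,0,0]]]'
```

```text
time: 73.38
tcp_pos: [0.4135, -0.0961, 0.0275]
eef_rot: [-2.153, -2.285, 0.0]
force: [-0.8, 6.6, 10.9]
opening: 0.0082
grip_force: 24.1
```

```bash
python3 -m jog '[[[0,0,0.08,0,0,0],[0,0,0,0,0,0],[0,0,0,0,0,0]]]'
python3 -c "
from h import *
s=r.capture('scene');im=r.capture('top')
cv2.imwrite('pics/shut.png',np.hstack([cv2.resize(s[110:270,150:310],(400,400),interpolation=3),cv2.resize(im[130:250,260:380],(400,400),interpolation=3)])[:,:,::-1])"
```

```text
time: 73.75
tcp_pos: [0.4135, -0.0965, 0.0258]
eef_rot: [-2.153, -2.286, 0.0]
force: [-2.4, 5.7, 19.8]
opening: 0.0081
grip_force: 23.5
```

View pics/shut.png

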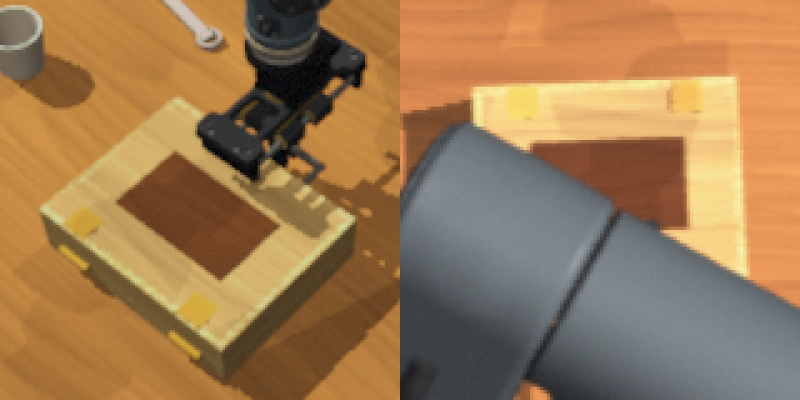

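The lid looks flush at (200,230), with no wedge line at the front side. I'll open the fingers first, then lift off straight and check.

```bash
python3 -m jog '[[[0,0,0,0,0,0],[0,0,0,0,0,0],[0,0,0,0,0,0],[0,0,-0.3,0,0,0],[0,0,-1,0,0,0],[0,0,-1,0,0,0],[0,0,-1,0,0,0],[0,0,-1,0,0,0],[0,0,-1,0,0,0],[1,0,-1,0,0,0],[1,0,0,0,0,0],[1,0,0,0,0,0],[1,0,0,0,0,0],[1,0,0,0,0,0],[1,0,0,0,0,0],[1,0,0,0,0,0],[1,0,0,0,0,0],[0,0,0,0,0,0]]]' -0.31 20
python3 - <<'E'
from h import *
s=r.capture("scene");im=r.capture("top")
C=np.array([.5522,-.0879]);t=np.radians(3.2);X=np.array([np.cos(t),np.sin(t)]);Y=np.array([-X[1],X[0],0])*.05
for a in(0,.05,.1):
    f=np.arctan2(28,240)+a;q=C+X*(.102-.2416*np.cos(f));P=np.array([*q,.024+.2416*np.sin(f)])
    print(a,proj("scene",[P+Y,P-Y]).round(1).tolist(),proj("top",[P+Y,P-Y]).round(1).tolist())
cv2.imwrite("pics/end.png",np.vstack([cv2.resize(s[140:185,235:290],None,fx=6.4,fy=6.4,interpolation=3)[:,:352],cv2.resize(s[125:275,150:310],(352,240),interpolation=3)])[:,:,::-1])
E
```

```text
time: 76.1
tcp_pos: [0.3991, 0.1436, 0.2142]
eef_rot: [2.151, 2.29, 0.0]
force: [0.5, -0.9, -0.4]
opening: 0.0299
grip_force: 0.0
0 [[277.7, 175.9], [250.0, 157.2]] [[308.5, 228.8], [339.6, 227.6]]
0.05 [[277.4, 173.5], [249.4, 154.7]] [[308.6, 228.1], [340.0, 226.9]]
0.1 [[276.9, 171.2], [248.7, 152.3]] [[308.7, 227.2], [340.3, 226.0]]
```

View pics/end.png

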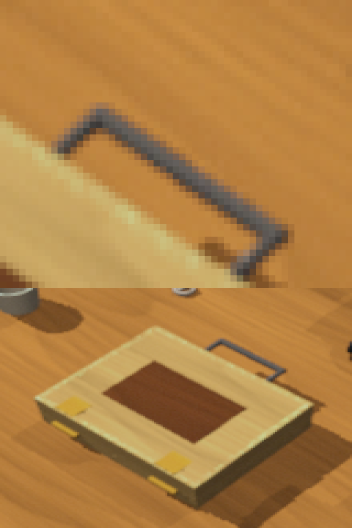

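The handle ends are at scene (250.6,157.7) and (278.8,177.0), which matches the 0 rad prediction (0.05 rad would be 2.4 px higher). The lid is shut and the arm is clear.

```bash
python3 -c "
from station import r
print(r.sign_off())"
```

```text
the job is handed in; nothing more can be done
None
```

The job is handed in: all five blue glasses were seen standing in their own compartments before I closed the lid, the lid measures fully shut in the camera view, and the arm is clear; no verdict came back from the sign-off.

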